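# Switch the bench air over with the reach rod

## Robot

A 6-joint arm with a two-finger parallel gripper is mounted at the origin on a cart in front of the work surface, level with it; the furniture and walls round the work are solid. World frame = base frame: x ahead of the robot, y to its left, z up, the work surface at z = 0. Lengths are in mm, angles in rad, forces in N, time in s.
With the tool pointing down it reaches from about 350 to 950 mm from the base axis. Payload 17.4 kg.
Tool frame: the origin (TCP) lies on the centre line of the jaws, within the pads' length; the fingertips stand env.tip_reach ahead of it and the grasp point (between the pads) lies 8 mm behind it (env.tip_reach is the distance from the TCP to the fingertips, in mm); z points along the fingers, y is the direction in which the jaws open and shut (so a half turn about z gives the same grasp; the last joint's range is limited). The gripper opens to 93 mm and grips with 3 to 60 N. Pads are 15 mm wide; open, the fingers measure 128 mm over their backs; the gripper's body (75 mm by 188 mm) begins 65 mm behind the grasp point.
Start: joints at [-1.294, 0.116, 1.442, -0, 1.584, -0.038], TCP at [208.988, -641.838, 229.646] pointing down, gripper open.
Joint ranges: [-2.83, 2.83], [-0.83, 2.19], [0.07, 2.5], [-1.14, 4.28], [0.01, 3], [-2.97, 2.97]. Speed limits (rad/s): [1.89, 1.89, 2.22, 3.14, 3.14, 3.14].

## Interface

Orientations are given as a rotation vector (axis times angle).
In Python, from plant import env, viewer, nets gives the robot as it stands.
- The arm moves only by the tool apply_moves, never from a script. Its argument "series" is text: rows parted by semicolons, each of 4 numbers parted by spaces: the shift along the tool's x, y, z in mm, then the turn about the tool's z in rad. A call has 1 to 8 rows; each row is the pose to reach, as a shift and turn from the pose commanded when the call began, along the tool's axes at that moment; what a row does not reach only later rows make up. A row lasts 1/8 s, in which the tool goes at most 62.5 mm and 10.7 degrees, less where a joint would pass 70% of its speed; a pose out of reach is approached as far as the arm can. A call with a gripper value outside its range is refused whole. "hand" is the opening, from -1 (shut) to 1 (fully open), so that 0 is half open, set as the call begins (left out, the last holds). The fingers move at their own pace and stop on an object; "grip_force" is the grip in N (left out, the last holds). Time passes only in rows, so rows that repeat a pose let the fingers close. It gives the time, the measured TCP pose, the force and the opening at its end, in the units of the state.
- env.read_state(): the state, without advancing time (a new reading comes with each control period).
- viewer.camera(name): name is "side" or "top"; returns a dict with "image" (384x512x3 uint8, red, green, blue), "vfov" (degrees; the focal length in pixels is half the picture's height over the tangent of half this angle, whatever the lens; pixels are square), "cx", "cy" (the principal point, pixels), "rvec" (rotation vector, rad) and "tvec" (3), from world to camera coordinates, as OpenCV has them. Camera axes: x right, y down, z forward; pixel columns grow to the right and rows downward; lengths in mm; the calibration is good to about 2 mm. A picture is of the moment at which its call begins. There is no depth.
- env.close_job(): hands the job in, once; it reports no verdict.
Trained networks look in the newest picture that a camera, given by its name, has taken for a name from the list of things; names that differ only in an ending like _2 or _b are one class to them, and where a whole thing is asked for, a point or a joint stands for the part that bears it (a point fixed in the world has none). Each returns a list of dicts, best first, with "confidence" (0 to 1); they miss things now and then, are a little off and sometimes report something else, mostly with a low value. They report only what shows in the picture. A call takes as long as a camera call.
- nets.outline_of(camera, name): "pixels" (384x512 bool, what is visible of it) and "xy" ([column, row] in pixels, amid what is visible of it).
The state is a dict: "clock": time; "joint_positions": joint angles; "joint_vel": joint speeds; "joint_torque": joint torques, N m; "eef_pos": TCP position; "ee_rot": TCP orientation; "contact_force": force on the tool from outside, world axes, zero at the start; "torque": the same for the moment, N m; "grip_width": finger opening in mm.
Only numpy, scipy, OpenCV 4.12 (cv2) and the standard library are available. Lean on these libraries where they do the work, as an engineer would, in place of code of your own. Each camera call takes 0.05 s, during which the arm holds its last target.

## Task

Put the bench air back on from outside the guard. Take the bent rod from its rest, reach over the clear guard and with the rod first pull the red lever fully towards you, then push the blue lever fully away from you; your gripper must not touch the levers, the guard must not be pushed hard, and the black lever and everything else on the table stay as they are. At the end hang the rod back in the two notches of its rest as it was, leg down, and let go.

Things in the scene. Friction and masses are not known exactly. Their poses are not given: they have to be found in the camera images.
- rod: bent rod: round shaft 12 mm thick, orange flat-sided handle (54 long, 18 wide, 26 mm tall), leg bent straight down at the front. Origin at the handle's centre on the shaft's axis; x along the shaft to the leg, z up. Shaft from x = -80 to +135 mm; the leg at +135 mm ends 110 mm below the shaft's axis. 0.22 kg, centre of mass 23 mm ahead of the origin. Hangs level on its rest
- rod_foot (a point): centre of the lower end of the rod's leg, in a black rubber sleeve 14 mm thick; 135 mm ahead of and 110 mm below the rod's origin
- rest: the rod's rest, fixed: grey foot 140 x 70 mm, two black posts 10 mm thick at x = -48 and +48 mm with V notches (45 degree sides, about 40 mm wide at the mouth, tops 148 mm high) that carry the shaft either side of the handle. Origin on the table under the handle, x to the side where the leg hangs. Rod home: its origin 135 mm above this one, up to 16 mm off along x, x axes alike
- guard: air manifold with guard, fixed. Origin on the table under the middle of the row of levers, which runs along y; x points from guard to levers, away from you. Clear panel 170 mm wide, 4 mm thick at x = -85 mm; clear side panels, 128 mm high, at y = -85 and +85 mm, x = -85 to -10 mm. Open above and behind; base ends at x = +38 mm; block and valve feet under 65 mm high
- guard_rail (a point): middle of the yellow rail (12 mm thick, along y) on the top edge of the clear panel; rail top 156 mm above the table
- vent_lever (a joint): red lever behind the guard: upright paddle 22 mm wide, 10 mm thick, top 70 mm above its pivot. Reads 0 upright, negative leaning towards the guard (and you), positive leaning away; stops at -0.5 and +0.5 rad. Stays where it is left; about 0.7 N at its top moves it. The levers stand in a row, 55 mm apart, in varying order. Starts leaning away.
- supply_lever (a joint): blue lever behind the guard: upright paddle 22 mm wide, 10 mm thick, top 70 mm above its pivot. Reads 0 upright, negative leaning towards the guard (and you), positive leaning away; stops at -0.5 and +0.5 rad. Stays where it is left; about 0.7 N at its top moves it. Starts leaning towards the guard.
- standby_lever (a joint): black lever behind the guard: upright paddle 22 mm wide, 10 mm thick, top 70 mm above its pivot. Reads 0 upright, negative leaning towards the guard (and you), positive leaning away; stops at -0.5 and +0.5 rad. Stays where it is left; about 0.7 N at its top moves it. Stands at any angle at the start.
- vent_pivot (a point): pivot axis of the red lever, 52 mm above the table; axes as those of the guard
- supply_pivot (a point): pivot axis of the blue lever, 52 mm above the table; axes as those of the guard
- standby_pivot (a point): pivot axis of the black lever, 52 mm above the table; axes as those of the guard
- standby_tip (a point): middle of the top of the black lever, 70 mm from its pivot
- piston_1: bare metal piston, crown up, 66 mm across and 57 mm tall, in front of the guard; origin under its centre; loose, to be left alone
- carburettor: grey metal carburettor, 82 x 90 x 109 mm tall, left of the front of the guard; origin under its centre; loose, to be left alone
- piston_2: second piston like the first, 66 mm across and 57 mm tall, behind the manifold; origin under its centre; loose, to be left alone
- battery_pack: black battery pack, 75 x 120 x 64 mm tall, left of the guard; origin under its centre; loose, to be left alone
- brake_cleaner: tall white and green spray can, 66 mm across, 225 mm tall, left of and behind the guard; origin under its centre; loose, to be left alone
- vent_valve: fixed foot of the red lever's valve, 36 x 36 mm, origin under its centre, 34 mm above the table
- supply_valve: fixed foot of the blue lever's valve, 36 x 36 mm, origin under its centre, 34 mm above the table
- standby_valve: fixed foot of the black lever's valve, 36 x 36 mm, origin under its centre, 34 mm above the table

How it is judged:
By the outcome, as a careful person would: the job done as asked, in the order asked, and still so for the second after the job is handed in, with the robot touching nothing.
It also fails if it takes over 58 s, if anything falls off the work surface, if the arm or the gripper's body presses on something with over 40 N, if the wrist force passes 120 N, or if a joint passes its speed limit or range.

## Working session

There is one attempt and no reset: what is moved stays moved. The work goes in short steps, Python scripts to look and compute and a tool call to move; the robot and the scene stay as the last step left them, time stands still between calls to the robot, and variables do not carry over. Pictures are saved under pics/ and viewed, and the job is handed in when it is done.

Besides the shell and the picture viewer there is one more tool, called as name(argument=value, ...) on one line, values as JSON. apply_moves: Moves the arm, as the interface text tells. Its arguments: {"type":"object","properties":{"series":{"type":"string"},"hand":{"type":"number"},"grip_force":{"type":"number"}},"required":["series"]}

```bash
ls; mkdir -p pics
python3 - <<'E'
from plant import env, viewer, nets
import cv2,json,numpy as np
print(env.read_state(), env.tip_reach)
for c in ("side","top"):
    d=viewer.camera(c); cv2.imwrite(f"pics/{c}0.png",d["image"][:,:,::-1])
    print({k:v for k,v in d.items() if k!="image"})
E
```

```text
pics
{'clock': 0.0, 'joint_positions': array([-1.29381120e+00,  1.16499223e-01,  1.44223925e+00,  5.33676806e-06,
        1.58400392e+00, -3.77811750e-02]), 'joint_vel': array([ 1.49337960e-03,  7.22473341e-05, -8.24004516e-04, -7.04916422e-04,
       -8.27558181e-04, -3.25030298e-04]), 'joint_torque': array([ 1.39868507e-04, -7.21260381e+01, -6.22611237e+01,  7.79156503e-02,
        2.38394021e-02, -8.90476394e-05]), 'eef_pos': array([ 208.93113586, -641.65867574,  228.91240094]), 'ee_rot': array([-3.10163705e+00, -4.92216215e-01,  2.07090730e-04]), 'contact_force': array([-0.11913085, -0.12948638, -0.50978045]), 'torque': array([-0.02523422,  0.02063204, -0.02181694]), 'grip_width': 93.04685407793902} 11.0
{'vfov': 51.343766278216826, 'cx': 259.19354253226203, 'cy': 194.32146473692413, 'rvec': array([ 0.04530865, -2.61934739,  1.70341631]), 'tvec': array([ 451.70240022,    2.2090155 , 1338.6495678 ])}
{'vfov': 50.69134546247498, 'cx': 253.96208804510346, 'cy': 189.11868248872875, 'rvec': array([ 2.09286989, -2.12783441,  0.22065207]), 'tvec': array([ 260.04342922,  459.615671  , 1143.13713815])}
```

View pics/side0.png

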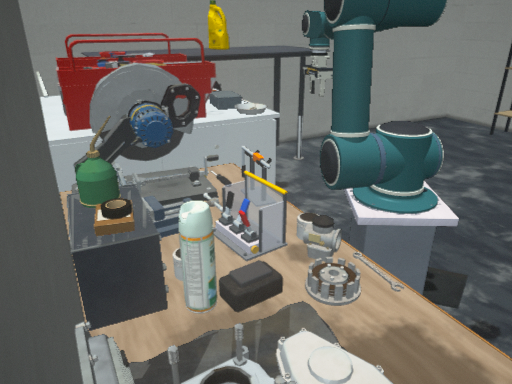

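View pics/top0.png

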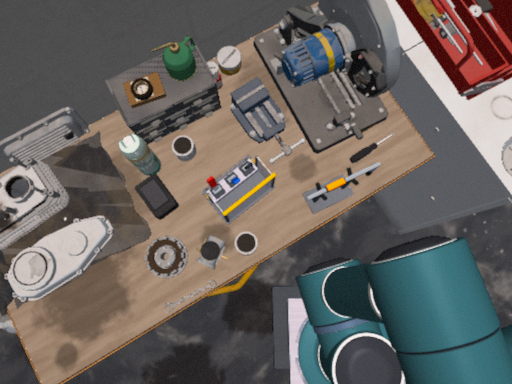

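```bash
cat > h.py <<'E'
import numpy as np,cv2
from plant import env, viewer, nets
class Cam:
    def __init__(s,d):
        im=d["image"];f=im.shape[0]/2/np.tan(np.radians(d["vfov"])/2)
        s.K=np.array([[f,0,d["cx"]],[0,f,d["cy"]],[0,0,1.]])
        s.rv=np.array(d["rvec"],float);s.t=np.array(d["tvec"],float);s.R=cv2.Rodrigues(s.rv)[0];s.im=im
        s.C=-s.R.T@s.t; s.P=s.K@np.c_[s.R,s.t]
    def proj(s,X):
        return cv2.projectPoints(np.asarray(X,float).reshape(-1,1,3),s.rv,s.t,s.K,None)[0][:,0]
    def atz(s,uv,z):
        r=s.R.T@np.linalg.inv(s.K)@np.array([uv[0],uv[1],1.]); return s.C+r*(z-s.C[2])/r[2]
def tri(a,ua,b,ub):
    X=cv2.triangulatePoints(a.P,b.P,np.array(ua,float).reshape(2,1),np.array(ub,float).reshape(2,1))[:,0];X=X[:3]/X[3]
    return X,np.linalg.norm(a.proj(X)[0]-ua),np.linalg.norm(b.proj(X)[0]-ub)
E
python3 - <<'E'
from h import *
cs={}
for c in ("side","top"):
    cs[c]=Cam(viewer.camera(c)); print(c,cs[c].C.round())
    for n in "rod rod_foot rest guard guard_rail vent_lever supply_lever standby_lever vent_pivot supply_pivot standby_tip piston_1 carburettor battery_pack brake_cleaner vent_valve".split():
        try:
            r=nets.outline_of(c,n)
            print(c,n,[(np.round(q["xy"],1).tolist(),round(q["confidence"],2),int(q["pixels"].sum())) for q in r])
        except Exception as e: print(c,n,e)
E
```

```text
side [ 412. 1237.  544.]
side rod [([250.0, 233.3], 0.6, 282)]
side rod_foot [([238.1, 223.8], 0.74, 255), ([252.3, 159.2], 0.65, 298)]
side rest [([253.3, 164.5], 0.45, 226)]
side guard [([258.6, 214.6], 0.79, 4039), ([259.4, 162.1], 0.49, 206)]
side guard_rail [([259.1, 217.9], 0.69, 3819), ([229.1, 216.4], 0.53, 260)]
side vent_lever [([248.4, 219.1], 0.42, 136), ([250.0, 287.1], 0.39, 2182)]
side supply_lever [([243.9, 209.9], 0.43, 146)]
side standby_lever [([225.8, 205.4], 0.56, 177)]
side vent_pivot [([248.1, 230.4], 0.66, 293)]
side supply_pivot [([242.0, 220.5], 0.75, 246)]
side standby_tip [([227.2, 213.9], 0.59, 272)]
side piston_1 [([300.7, 220.8], 0.67, 291), ([175.7, 266.1], 0.57, 245)]
side carburettor [([320.4, 238.5], 0.81, 1240)]
side battery_pack [([248.8, 287.6], 0.59, 2182), ([228.3, 204.0], 0.38, 164)]
side brake_cleaner [([197.3, 259.6], 0.82, 3755)]
side vent_valve [([247.2, 233.7], 0.78, 285), ([240.4, 210.6], 0.34, 141)]
top [ 216.  253. 1214.]
top rod [([344.3, 179.6], 0.88, 315)]
top rod_foot [([342.5, 180.0], 0.96, 493)]
top rest [([326.2, 196.4], 0.84, 971)]
top guard [([240.7, 191.5], 0.7, 2287)]
top guard_rail [([242.8, 192.8], 0.58, 2227)]
top vent_lever [([214.7, 186.9], 0.7, 122)]
top supply_lever [([244.0, 191.6], 0.54, 2220), ([217.3, 188.2], 0.38, 184), ([247.1, 167.4], 0.38, 144)]
top standby_lever [([154.6, 196.4], 0.61, 1095), ([244.9, 166.0], 0.56, 54)]
top vent_pivot [([215.4, 188.5], 0.79, 241)]
top supply_pivot [([229.8, 176.7], 0.63, 165)]
top standby_tip [([245.7, 167.7], 0.58, 36)]
top piston_1 [([184.2, 148.4], 0.86, 475), ([248.5, 245.5], 0.64, 431)]
top carburettor [([209.3, 252.3], 0.93, 567), ([231.3, 175.8], 0.7, 142)]
top battery_pack [([153.5, 197.7], 0.74, 1163), ([229.1, 178.0], 0.51, 134)]
top brake_cleaner [([139.4, 154.2], 0.84, 984), ([229.8, 178.9], 0.28, 151)]
top vent_valve [([212.1, 192.5], 0.7, 225)]
```

Run:
```python
from h import *
s=Cam(viewer.camera("side")).im;t=Cam(viewer.camera("top")).im
np.savez("im0",s=s,t=t)
def z(im,x0,x1,y0,y1,k,n): cv2.imwrite(n,cv2.resize(im[y0:y1,x0:x1,::-1],None,fx=k,fy=k,interpolation=cv2.INTER_CUBIC))
z(s,190,310,135,260,4.7,"pics/sz0.png")
z(t,190,290,140,230,6,"pics/tz0.png")
z(t,290,400,140,220,6,"pics/tz1.png")
```

```text
(no output)
```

View pics/sz0.png

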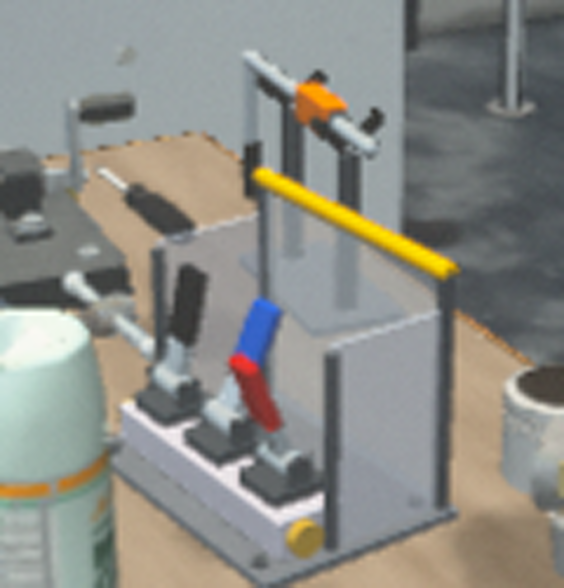

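View pics/tz0.png

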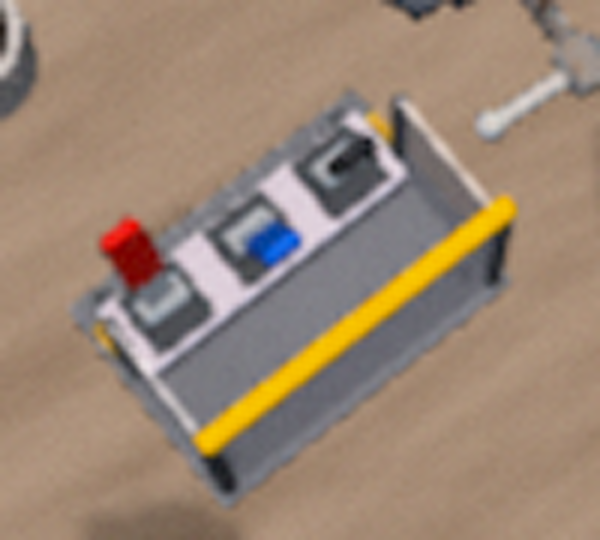

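View pics/tz1.png

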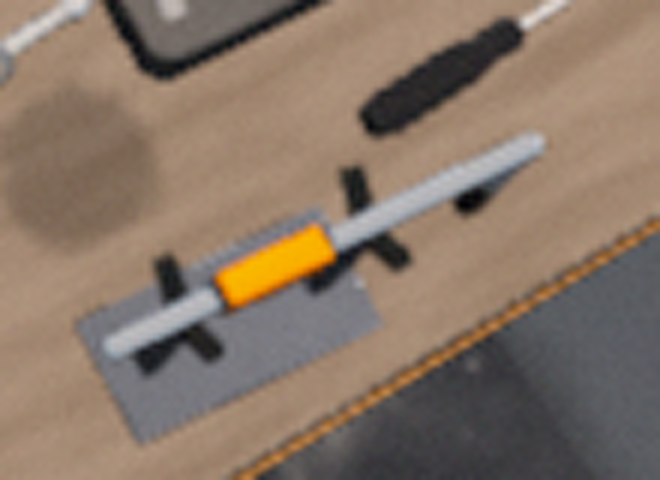

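```bash
cat > fit0.py <<'E'
from h import *
from scipy.optimize import least_squares
S=Cam(viewer.camera("side"));T=Cam(viewer.camera("top"))
def s(U,V):return np.array([(U+.5)/4.7-.5+190,(V+.5)/4.7-.5+135])
def t0(U,V):return np.array([(U+.5)/6-.5+190,(V+.5)/6-.5+140])
def t1(U,V):return np.array([(U+.5)/6-.5+290,(V+.5)/6-.5+140])
def pose(p,L):
    c,n=np.cos(p[2]),np.sin(p[2]);L=np.asarray(L,float)
    return np.c_[p[0]+c*L[:,0]-n*L[:,1],p[1]+n*L[:,0]+c*L[:,1],L[:,2]]
def fit(obs,p0,free_z=False):
    def r(p):
        o=[]
        for cam,uv,L in obs:
            L=np.array(L,float)
            if free_z:L=L+[0,0,p[3]]
            o.append(cam.proj(pose(p,[L]))[0]-uv)
        return np.concatenate(o)
    q=least_squares(r,p0,loss="soft_l1");return q.x,r(q.x).reshape(-1,2).round(1)
if __name__=="__main__":
    print("rail ends top",T.atz(t0(203,444),150),T.atz(t0(508,208),150))
    a=T.atz(t0(203,444),150);b=T.atz(t0(508,208),150)
    y=a-b; yaw=np.arctan2(-y[0],y[1]); m=(a+b)/2; print("len",np.hypot(*y[:2]))
    p0=[m[0]+85*np.cos(yaw),m[1]+85*np.sin(yaw),yaw]
    G=[(T,t0(203,444),(-85,85,150)),(T,t0(508,208),(-85,-85,150)),(S,s(450,270),(-85,85,150)),(S,s(262,177),(-85,-85,150)),
       (S,s(333,352),(-10,85,128)),(S,s(158,245),(-10,-85,128)),(T,t0(112,312),(-10,85,128)),(T,t0(400,97),(-10,-85,128))]
    g,res=fit(G,p0);print("guard",g.round(3));print(res)
    a=T.atz(t1(115,345),135);b=T.atz(t1(535,143),135);print(a,b,np.linalg.norm(a-b))
    d=(b-a);yaw=np.arctan2(d[1],d[0])
    p0=[*(a+80*d/np.linalg.norm(d))[:2],yaw,0]
    R=[(T,t1(110,347),(-80,0,135)),(T,t1(541,141),(141,0,138)),(T,t1(276,265),(0,0,148)),(S,s(375,150),(-80,0,135)),(S,s(250,57),(135,0,139)),(S,s(252,190),(135,0,25))]
    r,res=fit(R,p0,True);print("rod",r.round(3));print(res)
    # tris
    for n,L in (("red",(0,55)),("blue",(0,0)),("black",(0,-55))):
        print(n,pose(g,[(*L,52)])[0].round(1))
    for n,us,ut in (("red",s(243,365),t0(124,237)),("blue",s(266,310),t0(284,242)),("black",s(190,272),t0(362,148))):
        X,e1,e2=tri(S,us,T,ut)
        c,k=np.cos(g[2]),np.sin(g[2]);d=X-[g[0],g[1],52];
        print(n,X.round(1),e1.round(1),e2.round(1),"guard frame",(c*d[0]+k*d[1]).round(1),(-k*d[0]+c*d[1]).round(1),d[2].round(1))
E
python3 fit0.py
```

```text
rail ends top [377.3803203 334.5058018 150.       ] [482.51566472 196.89917905 150.        ]
len 173.17339077265007
guard [497.407 318.197   0.661]
[[ 0.5 -0.3]
 [-0.7  0. ]
 [-0.6 -0. ]
 [ 0.6 -0.1]
 [-0.4 -1.7]
 [-0.2 -1.2]
 [-0.6  1.8]
 [-0.2  0.1]]
[420.93789209 104.33140257 135.        ] [512.14637092 -92.77105737 135.        ] 217.18279473446458
rod [453.645  32.842  -1.132  -1.126]
[[ 0.5  0.2]
 [-0.1 -0.4]
 [-0.3  0.2]
 [-0.6 -0.1]
 [ 0.2 -1. ]
 [ 0.3  1.5]]
red [463.7 361.6  52. ]
blue [497.4 318.2  52. ]
black [531.2 274.8  52. ]
red [482.  374.1 112.6] 0.4 0.3 guard frame 22.1 53.6 60.6
blue [476.9 299.7 110. ] 0.4 0.4 guard frame -27.5 -2.0 58.0
black [521.3 262.6 115.6] 0.0 0.0 guard frame -15.3 -58.5 63.6
```

```bash
cat > mv.py <<'E'
import numpy as np,sys,json
# cmd: x y z yaw(of tool x). down tool. prints tool-frame shift to target
def fr(yaw):
    return np.array([[np.cos(yaw),np.sin(yaw),0],[np.sin(yaw),-np.cos(yaw),0],[0,0,-1.]])  # cols tool x,y,z
def shift(cmd,tgt):
    d=np.array(tgt[:3])-np.array(cmd[:3]);s=fr(cmd[3]).T@d
    return [*s.round(1),round(-(tgt[3]-cmd[3]),3)]
def apply(cmd,row):
    p=np.array(cmd[:3])+fr(cmd[3])@np.array(row[:3]);return [*p,cmd[3]-row[3]]
E
python3 - <<'E'
from h import *; from mv import *
S=Cam(viewer.camera("side"));T=Cam(viewer.camera("top"))
print(fr(0.315).round(3), cv2.Rodrigues(np.array(env.read_state()["ee_rot"]))[0].round(3))
for uv in ((395,20),(415,90),(437,155),(470,95)):print(T.atz(uv,0).round(),T.atz(uv,150).round())
print("line",T.proj([[209,-642,229],[280,-445,229],[330,-300,229],[454,33,229]]).round(),S.proj([[209,-642,229],[280,-445,229],[330,-300,229],[454,33,229]]).round())
print("can",T.atz((129,142),225),"pist2",T.atz((183,146),57),"carb",T.atz((210,252),100),"pist1",T.atz((246,243),57))
R=cv2.Rodrigues(np.array(env.read_state()["ee_rot"]))[0];yaw=np.arctan2(R[1,0],R[0,0]);print(yaw)
c=[208.988,-641.838,229.646,yaw]
print(shift(c,[453.6,32.8,230,-1.132+np.pi]),shift(c,[300,-390,330,-1.132+np.pi]))
E
```

```text
[[ 0.951  0.31   0.   ]
 [ 0.31  -0.951  0.   ]
 [ 0.     0.    -1.   ]] [[ 0.951  0.31   0.   ]
 [ 0.31  -0.951  0.   ]
 [ 0.    -0.    -1.   ]]
[1047. -231.    0.] [ 944. -171.  150.]
[ 792. -273.    0.] [ 721. -208.  150.]
[ 573. -319.    0.] [ 529. -249.  150.]
[ 772. -448.    0.] [ 703. -361.  150.]
line [[632. 272.]
 [544. 243.]
 [481. 224.]
 [342. 177.]] [[317.  92.]
 [304. 100.]
 [294. 107.]
 [258. 129.]]
can [555.14177215 570.5095146  225.        ] pist2 [597.40176415 462.30007097  57.        ] carb [280.00386899 374.91789106 100.        ] pist1 [306.0924577  277.54531863  57.        ]
0.3148366262026388
[np.float64(441.5), np.float64(-565.7), np.float64(-0.4), np.float64(-1.695)] [np.float64(164.5), np.float64(-211.3), np.float64(-100.4), np.float64(-1.695)]
```

apply_moves(series="28 -36 -20 -0.106; 56 -72 -40 -0.212; 84 -108 -60 -0.318; 112 -144 -60 -0.424; 140 -180 -60 -0.53; 168 -216 -60 -0.636; 196 -252 -60 -0.742; 224 -288 -60 -0.848", hand=1)

```text
clock: 3.1
eef_pos: [333.0, -297.2, 289.8]
ee_rot: [2.622, 1.729, 0.0]
contact_force: [0.9, 0.1, -0.3]
grip_width: 93.1
```

Run:
```python
from h import *; from mv import *
c=[208.988,-641.838,229.646,0.3148];c=apply(c,[224,-288,-60,-.848]);print(c,shift(c,[453.6,32.8,230,2.0096]));s=env.read_state();print(s["clock"],s["eef_pos"],s["joint_positions"].round(2))
```

```text
[np.float64(332.8078883370522), np.float64(-298.63451043120216), np.float64(289.64599999999996), 1.1628] [np.float64(352.2), np.float64(-20.6), np.float64(59.6), -0.847]
3.1 [ 332.99841103 -297.21722445  289.83781196] [-0.79 -0.4   1.81  0.    1.73 -0.38]
```

apply_moves(series="44 -2.6 0 -0.106; 88 -5.2 0 -0.212; 132 -7.8 0 -0.318; 176 -10.4 0 -0.424; 220 -13 10 -0.53; 264 -15.6 20 -0.636; 308 -18.2 35 -0.742; 352.2 -20.6 59.6 -0.847")

```text
clock: 4.1
eef_pos: [454.1, 34.4, 230.3]
ee_rot: [1.679, 2.654, 0.002]
contact_force: [0.1, -0.2, 0.1]
grip_width: 93.1
```

Run:
```python
from h import *
s=env.read_state();print(s["clock"],s["eef_pos"],s["joint_positions"].round(3))
S=Cam(viewer.camera("side"));T=Cam(viewer.camera("top"))
def z(im,x0,x1,y0,y1,k,n): cv2.imwrite(n,cv2.resize(im[y0:y1,x0:x1,::-1],None,fx=k,fy=k,interpolation=cv2.INTER_CUBIC))
z(S.im,200,320,70,220,4,"pics/sz1.png")
z(T.im,280,420,120,230,5,"pics/tz2.png")
```

```text
4.1 [454.13068506  34.36410466 230.34068744] [ 0.02  -0.379  1.888 -0.     1.631 -0.423]
```

View pics/sz1.png

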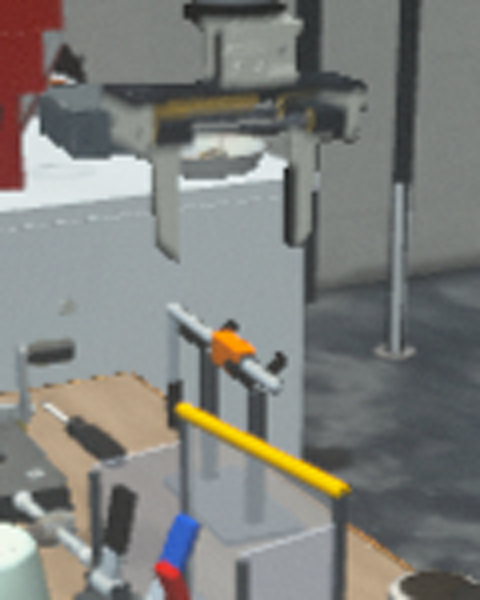

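View pics/tz2.png

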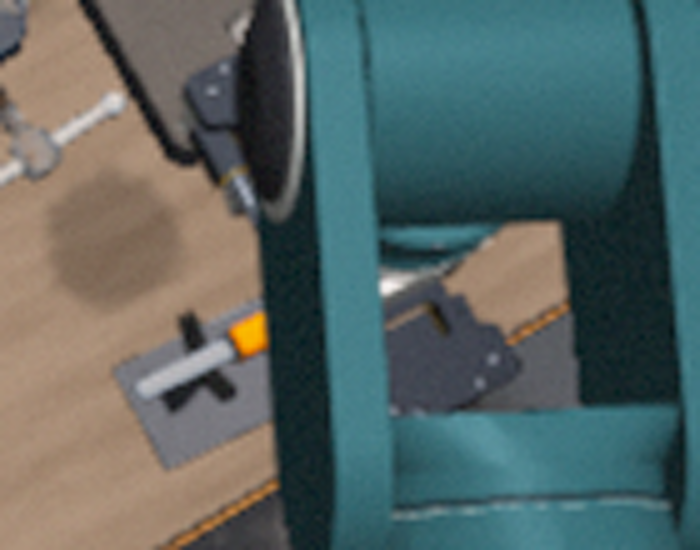

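apply_moves(series="0 0 40 0; 0 0 80 0; 0 0 104 0; 0 0 104 0")

```text
clock: 4.7
eef_pos: [452.9, 32.4, 125.1]
ee_rot: [-1.685, -2.65, 0.002]
contact_force: [-0.7, 0.6, -0.0]
grip_width: 93.0
```

apply_moves(series="0 0 0 0; 0 0 0 0; 0 0 0 0; 0 0 0 0; 0 0 0 0", hand=-1, grip_force=60)

```text
clock: 5.32
eef_pos: [453.6, 32.8, 126.1]
ee_rot: [1.684, 2.652, 0.0]
contact_force: [0.3, -0.1, 0.6]
grip_width: 47.4
```

apply_moves(series="0 0 0 0; 0 0 0 0; 0 0 0 0; 0 0 0 0; 0 0 0 0; 0 0 0 0")

```text
clock: 6.08
eef_pos: [453.4, 32.7, 126.0]
ee_rot: [-1.684, -2.651, 0.001]
contact_force: [-4.8, -2.6, 1.9]
grip_width: 18.1
```

Run:
```python
from h import *
s=env.read_state();print(s["clock"],s["eef_pos"],s["contact_force"],s["torque"],s["grip_width"])
S=Cam(viewer.camera("side"))
def z(im,x0,x1,y0,y1,k,n): cv2.imwrite(n,cv2.resize(im[y0:y1,x0:x1,::-1],None,fx=k,fy=k,interpolation=cv2.INTER_CUBIC))
z(S.im,200,320,90,220,4.5,"pics/sz2.png")
```

```text
6.075 [453.44080031  32.70484304 126.01948103] [-4.80180825 -2.57872764  1.86471596] [-0.34410516  0.72234333 -0.06991475] 18.139403100714436
```

View pics/sz2.png

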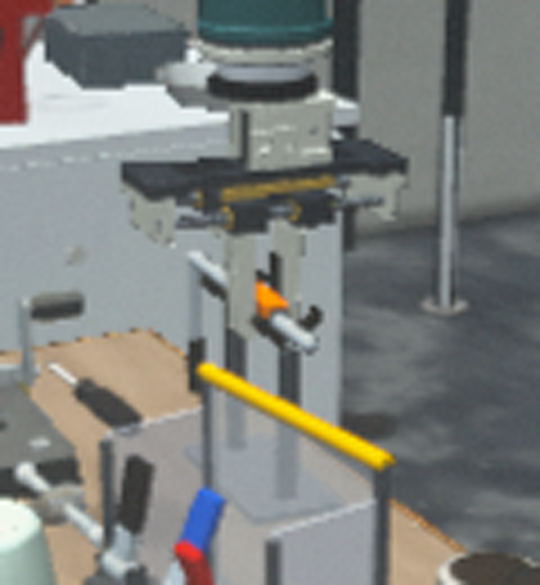

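Run:
```python
from mv import *
c=[208.988,-641.838,229.646,0.3148]
for r in ([224,-288,-60,-.848],[352.2,-20.6,59.6,-.847],[0,0,104,0]): c=apply(c,r)
print(c)
g=[497.4,318.2,.661]
def tool(fx,fy,z): 
    x=fx-135;k,n=np.cos(g[2]),np.sin(g[2]);return [g[0]+k*x-n*fy,g[1]+n*x+k*fy,z-8,g[2]+np.pi]
t=tool(65,55,290);print(t,shift(c,t))
```

```text
[np.float64(453.6415020031722), np.float64(32.82957179851218), np.float64(126.04599999999996), 2.0098000000000003]
[np.float64(408.37863005407775), np.float64(318.64237196029165), 282, 3.802592653589793] [np.float64(277.9), np.float64(80.5), np.float64(-156.0), -1.793]
```

apply_moves(series="0 0 -15 0; 0 0 -35 0; 0 0 -65 0; 0 0 -100 0; 0 0 -130 0; 0 0 -156 0; 0 0 -156 0")

```text
clock: 7.0
eef_pos: [454.2, 32.9, 284.9]
ee_rot: [1.682, 2.649, 0.004]
contact_force: [-0.4, 0.1, -2.8]
grip_width: 17.6
```

Run:
```python
from h import *
s=env.read_state();print(s["clock"],s["eef_pos"],s["contact_force"],s["torque"],s["grip_width"])
S=Cam(viewer.camera("side"))
def z(im,x0,x1,y0,y1,k,n): cv2.imwrite(n,cv2.resize(im[y0:y1,x0:x1,::-1],None,fx=k,fy=k,interpolation=cv2.INTER_CUBIC))
z(S.im,200,320,50,200,4,"pics/sz3.png")
```

```text
7.0 [454.21460159  32.89902545 284.87432511] [-0.41352658  0.13070421 -2.75810022] [ 0.02786487 -0.12777805  0.01410111] 17.558252397716366
```

View pics/sz3.png

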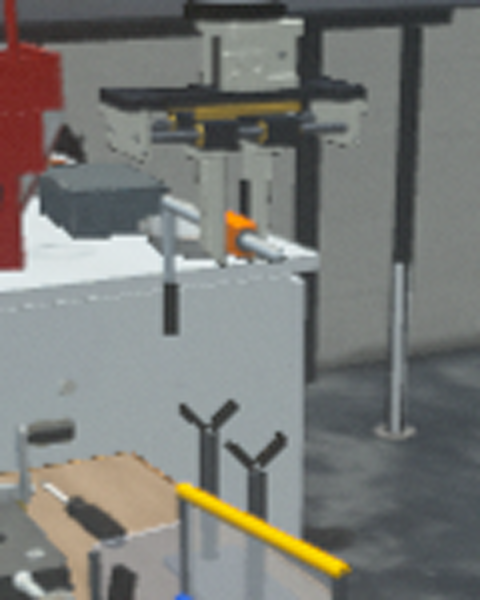

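apply_moves(series="12 4 0 -0.08; 28 8 0 -0.18; 46 13 0 -0.3; 65 19 0 -0.42; 85 25 0 -0.54; 104 30 0 -0.66; 123 36 0 -0.78; 142 41 0 -0.9")

```text
clock: 8.05
eef_pos: [430.0, 179.4, 280.8]
ee_rot: [-0.357, -3.12, 0.001]
contact_force: [0.1, -0.9, -1.7]
grip_width: 17.6
```

Run:
```python
from mv import *
c=[208.988,-641.838,229.646,0.3148]
for r in ([224,-288,-60,-.848],[352.2,-20.6,59.6,-.847],[0,0,104,0],[0,0,-156,0],[142,41,0,-.9]): c=apply(c,r)
print(c,shift(c,[408.4,318.6,282,3.8026]))
```

```text
[np.float64(430.3983299334061), np.float64(178.7910562803276), np.float64(282.04599999999994), 2.9098] [np.float64(53.5), np.float64(131.0), np.float64(0.0), -0.893]
```

apply_moves(series="8 20 0 -0.13; 15 38 0 -0.26; 23 56 0 -0.39; 30 74 0 -0.51; 37 92 0 -0.63; 44 108 0 -0.74; 50 122 0 -0.83; 53.5 131 0 -0.893")

```text
clock: 9.05
eef_pos: [408.0, 319.0, 280.7]
ee_rot: [1.024, -2.968, 0.001]
contact_force: [0.2, 0.2, -2.6]
grip_width: 17.3
```

apply_moves(series="0 0 0 0; 0 0 0 0; 0 0 0 0")

```text
clock: 9.43
eef_pos: [408.5, 318.2, 281.9]
ee_rot: [1.018, -2.972, 0.0]
contact_force: [0.9, -0.2, -2.0]
grip_width: 17.5
```

```bash
cat > look.py <<'E'
from h import *
import sys
n=sys.argv[1]
s=env.read_state();print(s["clock"],s["eef_pos"].round(1),s["contact_force"].round(2),s["torque"].round(3),s["grip_width"])
S=Cam(viewer.camera("side"));T=Cam(viewer.camera("top"))
def z(im,x0,x1,y0,y1,k,n): cv2.imwrite(n,cv2.resize(im[y0:y1,x0:x1,::-1],None,fx=k,fy=k,interpolation=cv2.INTER_CUBIC))
z(S.im,170,310,110,260,4,f"pics/s{n}.png")
z(T.im,170,300,130,230,5,f"pics/t{n}.png")
E
python3 look.py a
```

```text
9.425 [408.5 318.2 281.9] [ 0.9  -0.17 -2.01] [ 0.038 -0.092 -0.   ] 17.487221459041564
```

View pics/sa.png

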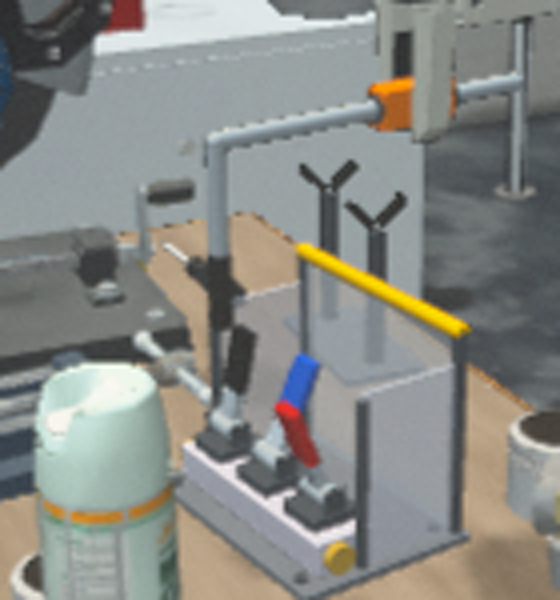

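View pics/ta.png

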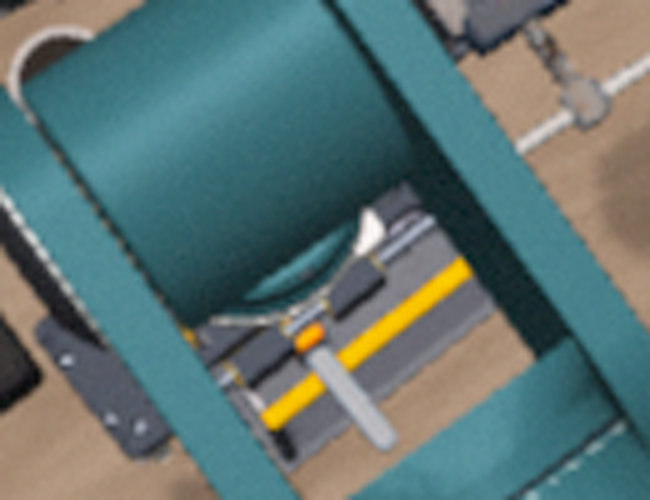

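Run:
```python
from h import *; from fit0 import pose
S=Cam(viewer.camera("side"))
g=[497.4,318.2,.661]
L=[(65,55,180),(65,55,290),(-15,55,290),(-150,55,290)]
print(((S.proj(pose(g,L))-[170,110]+.5)*4-.5).round())
```

```text
[[225. 326.]
 [219. 140.]
 [339. 117.]
 [518.  81.]]
```

apply_moves(series="0 0 15 0; 0 0 35 0; 0 0 55 0; 0 0 75 0; 0 0 85 0; 0 0 85 0")

```text
clock: 10.42
eef_pos: [408.3, 318.5, 196.4]
ee_rot: [1.02, -2.971, 0.0]
contact_force: [0.1, 1.1, -2.1]
grip_width: 17.7
```

apply_moves(series="8 0 0 0; 16 0 0 0; 24 0 0 0; 32 0 0 0; 40 0 0 0; 48 0 0 0; 56 0 0 0; 62 0 0 0")

```text
clock: 11.42
eef_pos: [359.1, 280.2, 197.2]
ee_rot: [-1.02, 2.971, 0.0]
contact_force: [1.0, 0.9, -2.1]
grip_width: 17.6
```

apply_moves(series="4 0 0 0; 8 0 0 0; 11 0 0 0; 14 0 0 0; 14 0 0 0")

```text
clock: 12.05
eef_pos: [348.3, 271.8, 197.1]
ee_rot: [1.02, -2.971, 0.0]
contact_force: [-0.3, -0.1, -2.3]
grip_width: 17.4
```

```bash
python3 look.py b
```

```text
12.05 [348.3 271.8 197.1] [-0.28 -0.09 -2.27] [ 0.1   -0.147  0.034] 17.431246050062843
```

View pics/sb.png

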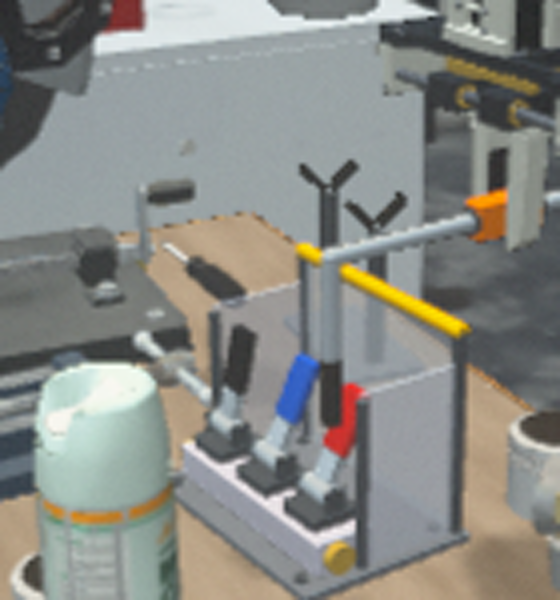

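View pics/tb.png

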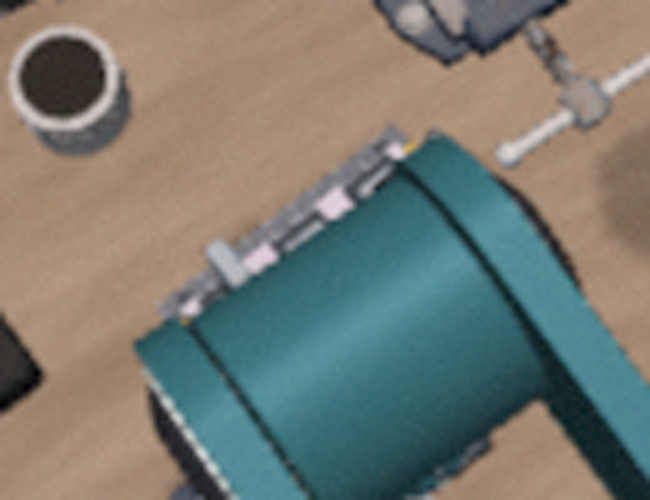

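apply_moves(series="2 0 0 0; 4 0 0 0; 6 0 0 0; 6 0 0 0")

```text
clock: 12.65
eef_pos: [343.8, 268.3, 197.4]
ee_rot: [-1.019, 2.97, 0.001]
contact_force: [2.9, 1.4, -0.3]
grip_width: 17.7
```

```bash
python3 look.py c
python3 - <<'E'
from h import *; from fit0 import pose
S=Cam(viewer.camera("side"))
g=[497.4,318.2,.661]
for fx in (-11,-17): print(((S.proj(pose(g,[(fx,55,95),(fx,55,205),(fx-80,55,205)]))-[170,110]+.5)*4-.5).round())
for a in (.4,.45,.5):print("tip red",a,((S.proj(pose(g,[(-70*np.sin(a)+s*5*np.cos(a),55+w,52+70*np.cos(a)+s*5*np.sin(a)) for s,w in ((1,-11),(1,11),(-1,11),(-1,-11))]))-[170,110]+.5)*4-.5).round().tolist())
E
```

```text
12.65 [343.8 268.3 197.4] [ 2.93  1.42 -0.34] [ 0.683 -0.878 -0.054] 17.713409630848872
[[335. 423.]
 [334. 257.]
 [440. 230.]]
[[342. 421.]
 [342. 255.]
 [447. 228.]]
tip red 0.4 [[340.0, 378.0], [360.0, 391.0], [372.0, 393.0], [352.0, 380.0]]
tip red 0.45 [[344.0, 379.0], [365.0, 391.0], [376.0, 394.0], [356.0, 381.0]]
tip red 0.5 [[348.0, 379.0], [369.0, 392.0], [380.0, 395.0], [359.0, 383.0]]
```

View pics/sc.png

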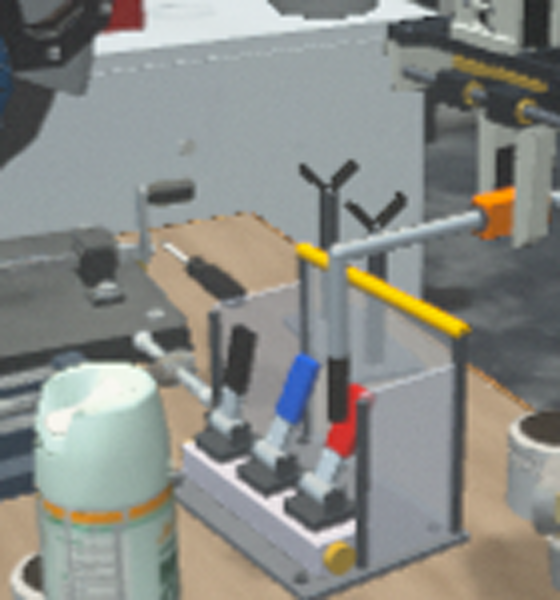

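apply_moves(series="-5 0 0 0; -12 0 0 0; -12 0 -15 0; -12 0 -35 0; -10 0 -55 0; 5 -15 -60 0; 20 -30 -60 0; 33 -42 -60 0")

```text
clock: 13.9
eef_pos: [343.0, 213.2, 257.1]
ee_rot: [-1.019, 2.972, -0.0]
contact_force: [1.1, -0.4, -1.6]
grip_width: 17.6
```

apply_moves(series="5 -6 0 0; 8 -10 0 0; 10 -13 0 0; 10 -13 0 0; 10 -13 0 0")

```text
clock: 14.52
eef_pos: [343.6, 198.6, 257.0]
ee_rot: [1.02, -2.971, -0.0]
contact_force: [0.8, 0.9, -1.8]
grip_width: 17.9
```

```bash
python3 look.py d
python3 - <<'E'
from h import *; from fit0 import pose
S=Cam(viewer.camera("side"))
g=[497.4,318.2,.661]
for fx in (-60,): print(((S.proj(pose(g,[(fx,0,155),(fx,0,265),(fx-80,0,265)]))-[170,110]+.5)*4-.5).round())
E
```

```text
14.525 [343.6 198.6 257. ] [ 0.79  0.87 -1.78] [ 0.072 -0.098  0.016] 17.906466971258407
[[347. 289.]
 [347. 124.]
 [448. 104.]]
```

View pics/sd.png

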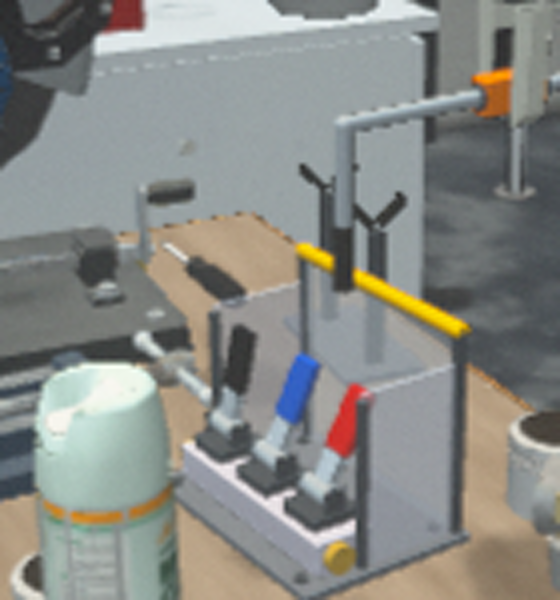

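View pics/td.png

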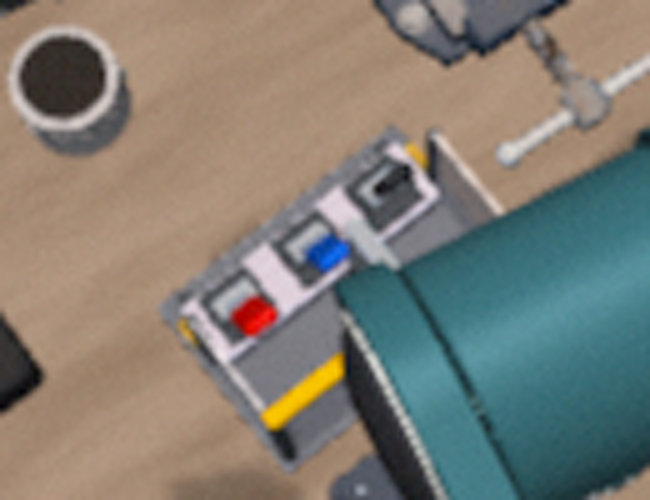

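apply_moves(series="2 0 12 0; 2 0 27 0; 2 0 42 0; 2 0 54 0; 2 0 60 0; 2 0 60 0")

```text
clock: 15.52
eef_pos: [341.9, 197.2, 196.8]
ee_rot: [1.02, -2.971, 0.0]
contact_force: [-0.1, -0.5, -1.3]
grip_width: 17.4
```

apply_moves(series="-8 0 0 0; -16 0 0 0; -24 0 0 0; -32 0 0 0; -40 0 0 0; -48 0 0 0; -56 0 0 0; -62 0 0 0")

```text
clock: 16.52
eef_pos: [391.2, 235.5, 196.9]
ee_rot: [1.02, -2.971, 0.0]
contact_force: [0.3, -1.0, -2.3]
grip_width: 17.6
```

apply_moves(series="-4 0 0 0; -8 0 0 0; -11 0 0 0; -13 0 0 0; -13 0 0 0")

```text
clock: 17.15
eef_pos: [400.4, 242.5, 197.5]
ee_rot: [1.019, -2.969, 0.002]
contact_force: [-13.8, -9.5, 7.4]
grip_width: 17.7
```

```bash
python3 look.py e
```

```text
17.15 [400.4 242.5 197.5] [-13.84  -9.47   7.42] [-1.862  2.486 -0.009] 17.69255479169161
```

View pics/se.png

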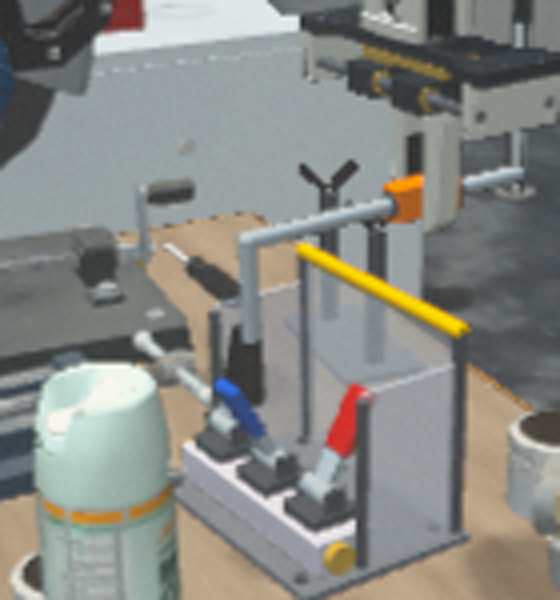

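apply_moves(series="4 0 0 0; 10 0 0 0; 16 0 0 0; 16 0 -20 0; 16 0 -45 0; 16 0 -70 0; 16 0 -85 0; 16 0 -85 0")

```text
clock: 18.25
eef_pos: [388.8, 233.6, 283.3]
ee_rot: [-1.019, 2.97, 0.0]
contact_force: [-0.3, 0.7, -2.1]
grip_width: 17.5
```

```bash
python3 look.py f
python3 - <<'E'
from h import *; from fit0 import pose; from mv import *
S=Cam(viewer.camera("side"))
g=[497.4,318.2,.661]
c=[208.988,-641.838,229.646,0.3148]
R=[[224,-288,-60,-.848],[352.2,-20.6,59.6,-.847],[0,0,104,0],[0,0,-156,0],[142,41,0,-.9],[53.5,131,0,-.893],[0,0,85,0],[62,0,0,0],[14,0,0,0],[6,0,0,0],[33,-42,-60,0],[10,-13,0,0],[2,0,60,0],[-62,0,0,0],[-13,0,0,0],[16,0,-85,0]]
for r in R:c=apply(c,r)
print(c,env.read_state()["eef_pos"])
k,n=np.cos(g[2]),np.sin(g[2]);f=[c[0]+135*k,c[1]+135*n,c[2]+8-110]
o=[c[0],c[1],c[2]+8]
e=[f[0],f[1],o[2]];b=[c[0]-80*k,c[1]-80*n,o[2]]
print(((S.proj([f,e,o,b])-[170,110]+.5)*4-.5).round())
for nm,y in(("red",55),("blue",0)):
  for a in (-.5,-.45,.45,.5):print(nm,a,((S.proj(pose(g,[(70*np.sin(a)+s*5*np.cos(a),y+w,52+70*np.cos(a)-s*5*np.sin(a)) for s,w in ((1,-11),(1,11),(-1,11),(-1,-11))]))-[170,110]+.5)*4-.5).round().tolist())
E
```

```text
18.25 [388.8 233.6 283.3] [-0.3   0.71 -2.07] [ 0.04  -0.059 -0.029] 17.53530181712043
[np.float64(388.52755206857375), np.float64(233.41216948591787), np.float64(282.04599999999994), 3.8028000000000004] [388.36649374 233.31224263 281.1671866 ]
[[272. 272.]
 [269.  99.]
 [446.  66.]
 [540.  48.]]
red -0.5 [[348.0, 379.0], [369.0, 392.0], [380.0, 395.0], [359.0, 383.0]]
red -0.45 [[344.0, 379.0], [365.0, 391.0], [376.0, 394.0], [356.0, 381.0]]
red 0.45 [[262.0, 410.0], [282.0, 424.0], [294.0, 413.0], [274.0, 400.0]]
red 0.5 [[258.0, 414.0], [278.0, 428.0], [290.0, 417.0], [270.0, 403.0]]
blue -0.5 [[299.0, 350.0], [318.0, 361.0], [329.0, 365.0], [310.0, 353.0]]
blue -0.45 [[295.0, 349.0], [314.0, 361.0], [325.0, 363.0], [306.0, 352.0]]
blue 0.45 [[214.0, 379.0], [233.0, 391.0], [245.0, 381.0], [226.0, 369.0]]
blue 0.5 [[210.0, 382.0], [229.0, 395.0], [241.0, 384.0], [222.0, 372.0]]
```

View pics/sf.png

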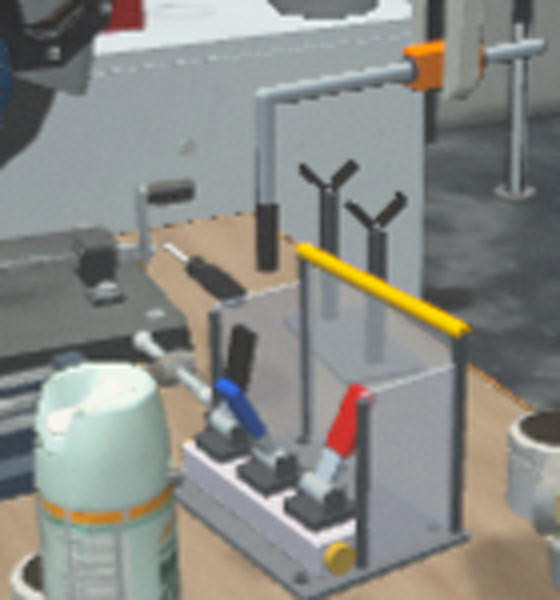

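View pics/tf.png

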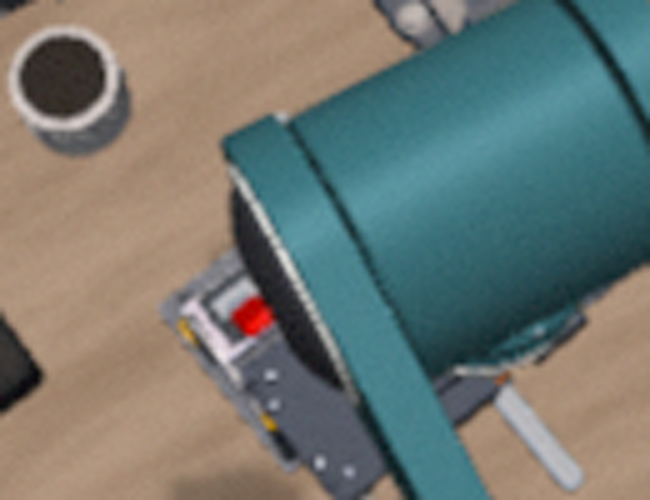

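Run:
```python
from h import *; from fit0 import pose
S=Cam(viewer.camera("side"));T=Cam(viewer.camera("top"))
g=[497.4,318.2,.661]
def mask(im,c):
    h=cv2.cvtColor(im,cv2.COLOR_BGR2HSV);H,s,v=h[...,0],h[...,1],h[...,2]
    return ((s>170)&(v>60)&(((H<8)|(H>172)) if c=="r" else ((H>105)&(H<125))))
def rend(cam,a,y,l0,crop,k,shape):
    P=[(l*np.sin(a)+s*5*np.cos(a),y+w,52+l*np.cos(a)-s*5*np.sin(a)) for l in(l0,70) for s in(-1,1) for w in(-11,11)]
    q=((cam.proj(pose(g,P))-crop+.5)*k-.5).astype(np.float32)
    m=np.zeros(shape,np.uint8);cv2.fillConvexPoly(m,cv2.convexHull(q).astype(int),1);return m>0
for f,cam,crop,k,c,y,sg in (("sd",S,(170,110),4,"r",55,-1),("td",T,(170,130),5,"r",55,-1),("sf",S,(170,110),4,"r",55,-1),("sf",S,(170,110),4,"b",0,1),("sd",S,(170,110),4,"b",0,-1),("td",T,(170,130),5,"b",0,-1),("sa",S,(170,110),4,"r",55,1)):
    im=cv2.imread(f"pics/{f}.png");m=mask(im,c);r=[]
    for a in np.arange(.3,.62,.02):
        for l0 in (30,35,40):
          R=rend(cam,sg*a,y,l0,np.array(crop),k,m.shape); 
          for dx in range(-5,6,1):
            for dy in (-4,-2,0,2,4):
              Q=np.roll(R,(dy,dx),(0,1));r.append(((Q&m).sum()/(Q|m).sum(),round(sg*a,2),l0,dx,dy))
    r.sort(reverse=True);print(f,c,[ (round(x[0],3),)+x[1:] for x in r[:4]], "unshifted",[(round(x[0],3),)+x[1:3] for x in r if x[3]==0 and x[4]==0][:2])
```

```text
sd r [(np.float64(0.45), np.float64(-0.42), 30, 4, 4), (np.float64(0.45), np.float64(-0.42), 30, 3, 4), (np.float64(0.45), np.float64(-0.42), 30, 2, 4), (np.float64(0.45), np.float64(-0.42), 30, 1, 4)] unshifted [(np.float64(0.44), np.float64(-0.34), 30), (np.float64(0.438), np.float64(-0.32), 30)]
td r [(np.float64(0.838), np.float64(-0.42), 40, 3, 4), (np.float64(0.826), np.float64(-0.44), 40, 0, 4), (np.float64(0.825), np.float64(-0.42), 40, 4, 4), (np.float64(0.823), np.float64(-0.42), 40, 2, 4)] unshifted [(np.float64(0.798), np.float64(-0.48), 40), (np.float64(0.773), np.float64(-0.46), 40)]
sf r [(np.float64(0.45), np.float64(-0.42), 30, 4, 4), (np.float64(0.45), np.float64(-0.42), 30, 3, 4), (np.float64(0.45), np.float64(-0.42), 30, 2, 4), (np.float64(0.45), np.float64(-0.42), 30, 1, 4)] unshifted [(np.float64(0.44), np.float64(-0.34), 30), (np.float64(0.438), np.float64(-0.32), 30)]
sf b [(np.float64(0.188), np.float64(0.58), 40, 5, -2), (np.float64(0.188), np.float64(0.58), 40, 5, -4), (np.float64(0.188), np.float64(0.58), 40, 4, -4), (np.float64(0.188), np.float64(0.58), 4
[... 317 characters left out ...]
hifted [(np.float64(0.552), np.float64(-0.34), 30), (np.float64(0.551), np.float64(-0.38), 30)]
td b [(np.float64(0.761), np.float64(-0.36), 40, 5, 4), (np.float64(0.749), np.float64(-0.38), 40, 2, 4), (np.float64(0.746), np.float64(-0.38), 40, 1, 4), (np.float64(0.745), np.float64(-0.38), 40, 4, 2)] unshifted [(np.float64(0.71), np.float64(-0.42), 40), (np.float64(0.675), np.float64(-0.44), 40)]
sa r [(np.float64(0.179), np.float64(0.44), 40, 5, 0), (np.float64(0.179), np.float64(0.44), 40, 5, -2), (np.float64(0.179), np.float64(0.44), 40, 5, -4), (np.float64(0.179), np.float64(0.44), 40, 4, -2)] unshifted [(np.float64(0.174), np.float64(0.4), 40), (np.float64(0.172), np.float64(0.42), 40)]
```

Run:
```python
from h import *; from fit0 import pose
S=Cam(viewer.camera("side"));T=Cam(viewer.camera("top"))
g=[497.4,318.2,.661]
def mask(im,c):
    h=cv2.cvtColor(im,cv2.COLOR_BGR2HSV);H,s,v=h[...,0],h[...,1],h[...,2]
    m=((s>140)&(v>50)&(((H<6)|(H>172)) if c=="r" else ((H>105)&(H<125))));m[:320]=0;m[480:]=0;m[:,:195]=0;m[:,400:]=0;return m
def rend(cam,a,y,l0,crop,k,shape):
    P=[(l*np.sin(a)+s*5*np.cos(a),y+w,52+l*np.cos(a)-s*5*np.sin(a)) for l in(l0,70) for s in(-1,1) for w in(-11,11)]
    q=((cam.proj(pose(g,P))-crop+.5)*k-.5)
    m=np.zeros(shape,np.uint8);cv2.fillConvexPoly(m,cv2.convexHull(q.astype(np.float32)).astype(int),1);return m>0
for f,c,y,sg in (("sd","r",55,-1),("sf","b",0,1),("sd","b",0,-1)):
    im=cv2.imread(f"pics/{f}.png");m=mask(im,c);r=[]
    for a in np.arange(.3,.62,.02):
        for l0 in (25,30,35,40):
              Q=rend(S,sg*a,y,l0,np.array((170,110)),4,m.shape)
              if c=="r": Q[:,356:]=0; mm=m.copy();mm[:,356:]=0
              else: mm=m
              r.append((round((Q&mm).sum()/(Q|mm).sum(),3),round(sg*a,2),l0))
    r.sort(reverse=True);print(f,c,m.sum(),r[:5])
```

```text
sd r 1294 [(np.float64(0.819), np.float64(-0.58), 30), (np.float64(0.802), np.float64(-0.6), 30), (np.float64(0.8), np.float64(-0.56), 30), (np.float64(0.797), np.float64(-0.6), 25), (np.float64(0.791), np.float64(-0.58), 25)]
sf b 754 [(np.float64(0.482), np.float64(0.52), 35), (np.float64(0.478), np.float64(0.5), 40), (np.float64(0.476), np.float64(0.52), 30), (np.float64(0.476), np.float64(0.5), 35), (np.float64(0.473), np.float64(0.52), 40)]
sd b 1516 [(np.float64(0.646), np.float64(-0.38), 30), (np.float64(0.64), np.float64(-0.36), 30), (np.float64(0.639), np.float64(-0.34), 30), (np.float64(0.639), np.float64(-0.42), 30), (np.float64(0.635), np.float64(-0.4), 30)]
```

Run:
```python
from mv import *
c=[388.53,233.41,282.05,3.8028]
m=[420,133,282.05,2.9028]
r=shift(c,m);print(r)
c=apply(c,[*[round(v) for v in r[:3]],.9]);print(c,shift(c,[453.64,32.83,282.05,2.0098]))
```

```text
[np.float64(36.8), np.float64(-98.6), np.float64(0.0), 0.9]
[np.float64(420.1206474926446), np.float64(132.5535128958208), np.float64(282.05), 2.9028] [np.float64(-56.2), np.float64(-89.0), np.float64(0.0), 0.893]
```

apply_moves(series="3 -8 0 0.07; 8 -20 0 0.18; 13 -33 0 0.3; 18 -46 0 0.42; 23 -59 0 0.54; 28 -72 0 0.66; 33 -86 0 0.78; 37 -99 0 0.9")

```text
clock: 19.9
eef_pos: [420.2, 132.1, 282.1]
ee_rot: [0.38, 3.118, 0.0]
contact_force: [0.8, -0.2, -1.5]
grip_width: 17.3
```

apply_moves(series="-8 -13 0 0.13; -16 -26 0 0.26; -24 -38 0 0.39; -32 -50 0 0.51; -39 -62 0 0.63; -46 -73 0 0.74; -52 -83 0 0.83; -56.2 -89 0 0.893")

```text
clock: 20.9
eef_pos: [453.8, 32.3, 282.0]
ee_rot: [1.688, 2.649, 0.0]
contact_force: [-0.6, 0.7, -1.6]
grip_width: 17.7
```

apply_moves(series="0 0 30 0; 0 0 60 0; 0 0 85 0; 0 0 100 0; 0 0 110 0; 0 0 110 0; 0 0 110 0")

```text
clock: 21.78
eef_pos: [454.0, 32.8, 172.9]
ee_rot: [1.684, 2.651, 0.001]
contact_force: [1.1, -1.2, -1.9]
grip_width: 17.9
```

Run:
```python
from h import *
s=env.read_state();print(s["clock"],s["eef_pos"].round(1),s["ee_rot"].round(3),s["contact_force"].round(2))
S=Cam(viewer.camera("side"));T=Cam(viewer.camera("top"))
def z(im,x0,x1,y0,y1,k,n): cv2.imwrite(n,cv2.resize(im[y0:y1,x0:x1,::-1],None,fx=k,fy=k,interpolation=cv2.INTER_CUBIC))
z(S.im,220,300,100,200,6,"pics/sg.png");z(T.im,280,420,120,230,5,"pics/tg.png")
k,n=np.cos(-1.132),np.sin(-1.132)
for zz in (126+8+46,):
  print(((S.proj([[453.6+a*k,32.8+a*n,zz+b] for a,b in((135,-110),(135,0),(0,0),(-80,0))])-[220,100]+.5)*6-.5).round())
```

```text
21.775 [454.   32.8 172.9] [1.684e+00 2.651e+00 1.000e-03] [ 1.09 -1.22 -1.95]
[[143. 388.]
 [140. 206.]
 [233. 269.]
 [297. 313.]]
```

View pics/sg.png

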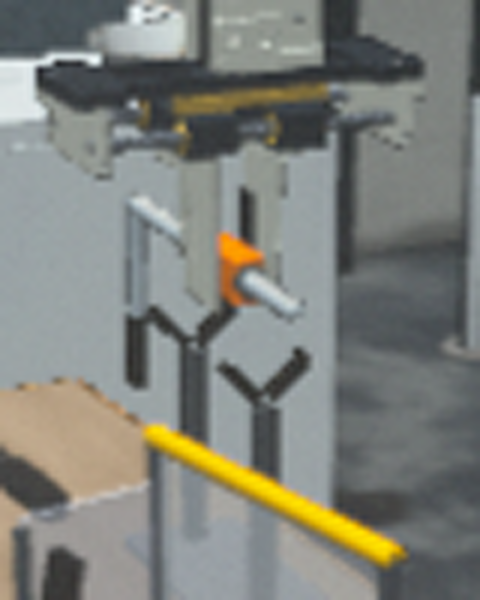

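View pics/tg.png

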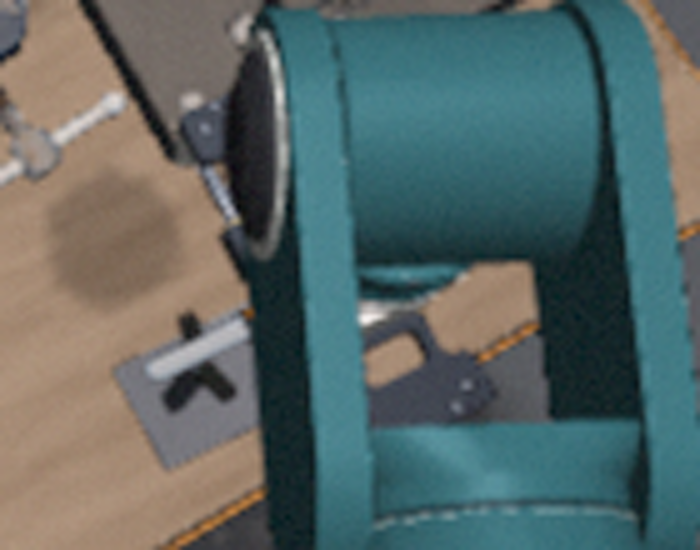

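apply_moves(series="0 0 14 0; 0 0 26 0; 0 0 36 0; 0 0 42 0; 0 0 46 0; 0 0 46 0; 0 0 46 0")

```text
clock: 22.75
eef_pos: [453.6, 32.7, 126.2]
ee_rot: [-1.684, -2.652, 0.0]
contact_force: [-3.5, -0.5, 0.9]
grip_width: 17.3
```

Run:
```python
from h import *
s=env.read_state();print(s["clock"],s["eef_pos"].round(1),s["contact_force"].round(2),s["torque"].round(3))
S=Cam(viewer.camera("side"))
def z(im,x0,x1,y0,y1,k,n): cv2.imwrite(n,cv2.resize(im[y0:y1,x0:x1,::-1],None,fx=k,fy=k,interpolation=cv2.INTER_CUBIC))
z(S.im,220,300,100,200,6,"pics/sh.png")
```

```text
22.75 [453.6  32.7 126.2] [-3.53 -0.52  0.87] [-0.101  0.628 -0.046]
```

View pics/sh.png

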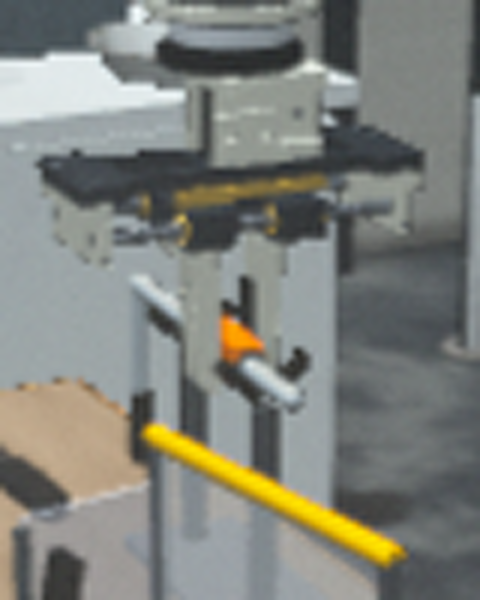

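Seated with the same contact force as at pickup. Releasing.

apply_moves(series="0 0 0 0; 0 0 0 0; 0 0 0 0; 0 0 0 0; 0 0 0 0; 0 0 0 0; 0 0 0 0; 0 0 0 0", hand=1, grip_force=20)

```text
clock: 23.8
eef_pos: [453.7, 32.8, 126.0]
ee_rot: [1.684, 2.652, -0.0]
contact_force: [-0.1, 0.0, 0.1]
grip_width: 91.3
```

apply_moves(series="0 0 -3 0; 0 0 -20 0; 0 0 -50 0; 0 0 -90 0; 0 0 -130 0; 0 0 -150 0; 0 0 -160 0; 0 0 -160 0")

```text
clock: 24.8
eef_pos: [453.7, 32.8, 285.7]
ee_rot: [-1.684, -2.652, 0.0]
contact_force: [1.1, -1.1, 0.3]
grip_width: 93.2
```

Run:
```python
from mv import *
c=[453.64,32.83,286,2.0098]; print(shift(c,[333,-298,286,1.163]))
```

```text
[np.float64(-248.2), np.float64(-249.8), np.float64(0.0), 0.847]
```

Move aside so the top camera sees everything.

apply_moves(series="-31 -31 0 0.1; -62 -62 0 0.21; -93 -93 0 0.32; -124 -125 0 0.42; -155 -156 0 0.53; -186 -187 0 0.63; -217 -218 0 0.74; -248 -250 0 0.847")

```text
clock: 25.8
eef_pos: [331.8, -299.1, 284.6]
ee_rot: [-2.627, -1.72, 0.0]
contact_force: [0.9, 0.8, -0.6]
grip_width: 92.9
```

Run:
```python
from h import *
S=Cam(viewer.camera("side"));T=Cam(viewer.camera("top"))
print(env.read_state()["clock"])
def z(im,x0,x1,y0,y1,k,n): cv2.imwrite(n,cv2.resize(im[y0:y1,x0:x1,::-1],None,fx=k,fy=k,interpolation=cv2.INTER_CUBIC))
z(S.im,190,310,135,260,4.7,"pics/si.png")
z(T.im,110,400,130,270,2.7,"pics/ti.png")
a=np.load("im0.npz");d=np.abs(T.im.astype(int)-a["t"]).max(2)>40;cv2.imwrite("pics/diff.png",(d*255).astype(np.uint8))
d=np.abs(S.im.astype(int)-a["s"]).max(2)>40
cv2.imwrite("pics/diffs.png",(d*255).astype(np.uint8))
```

```text
25.9
```

View pics/si.png

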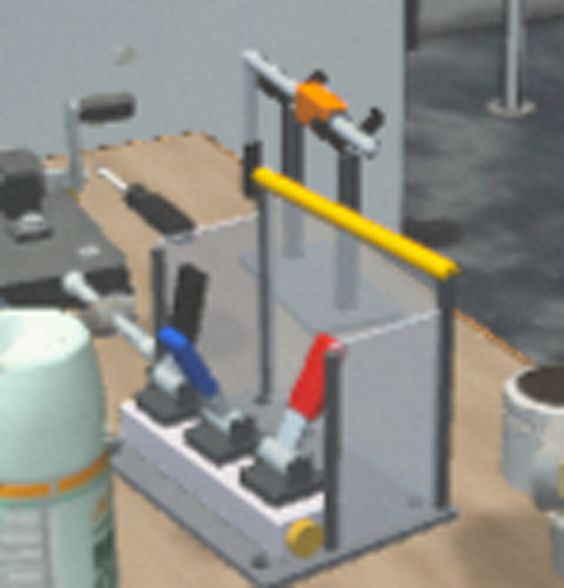

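View pics/ti.png

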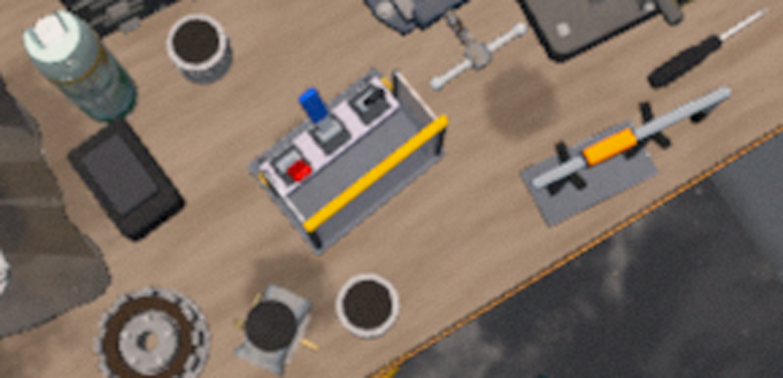

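View pics/diff.png

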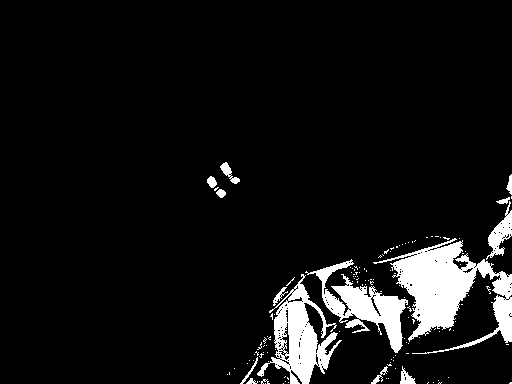

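View pics/diffs.png

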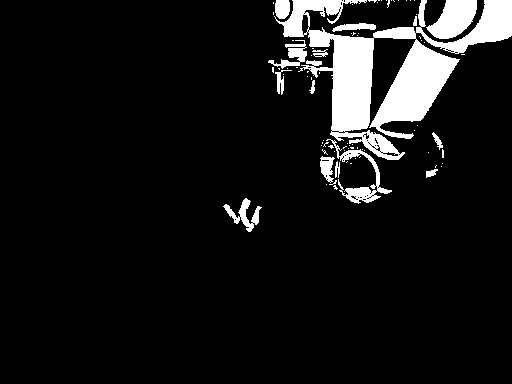

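Run:
```python
from h import *; from fit0 import pose
S=Cam(viewer.camera("side"));T=Cam(viewer.camera("top"));g=[497.4,318.2,.661]
def mask(im,c):
    h=cv2.cvtColor(im,cv2.COLOR_RGB2HSV);H,s,v=h[...,0].astype(int),h[...,1],h[...,2]
    return ((s>140)&(v>50)&(((H<6)|(H>172)) if c=="r" else ((H>105)&(H<125))))
for c,y,sg in (("r",55,-1),("b",0,1)):
  for nm,cam in(("side",S),("top",T)):
    k=6;m=cv2.resize(mask(cam.im,c).astype(np.uint8),None,fx=k,fy=k,interpolation=cv2.INTER_NEAREST)>0
    p=cam.proj(pose(g,[(sg*25,y,100)]))[0]*k; w=np.zeros_like(m);x,yy=p.astype(int);w[yy-110:yy+110,x-110:x+110]=1;m&=w;r=[]
    for a in np.arange(.3,.64,.02):
      for l0 in (30,35,40,45):
        P=[(l*np.sin(sg*a)+s*5*np.cos(a),y+q,52+l*np.cos(a)-s*5*np.sin(sg*a)) for l in(l0,70) for s in(-1,1) for q in(-11,11)]
        q=((cam.proj(pose(g,P))+.5)*k-.5).astype(np.float32);R=np.zeros(m.shape,np.uint8);cv2.fillConvexPoly(R,cv2.convexHull(q).astype(int),1);R=R>0
        r.append((round((R&m).sum()/(R|m).sum(),3),round(sg*a,2),l0))
    r.sort(reverse=True);print(c,nm,m.sum(),[tuple(map(float,q)) for q in r[:3]])
```

```text
r side 2988 [(0.516, -0.36, 30.0), (0.513, -0.4, 30.0), (0.51, -0.38, 30.0)]
r top 1692 [(0.823, -0.46, 45.0), (0.818, -0.46, 40.0), (0.818, -0.48, 40.0)]
b side 1476 [(0.444, 0.52, 35.0), (0.436, 0.54, 35.0), (0.435, 0.5, 35.0)]
b top 2736 [(0.779, 0.44, 30.0), (0.779, 0.4, 35.0), (0.777, 0.42, 35.0)]
```

Run:
```python
from h import *; from fit0 import pose
S=Cam(viewer.camera("side"));T=Cam(viewer.camera("top"));g=[497.4,318.2,.661]
def draw(cam,nm,x0,x1,y0,y1,k):
    im=cv2.resize(cam.im[y0:y1,x0:x1,::-1],None,fx=k,fy=k,interpolation=cv2.INTER_CUBIC)
    for y,a in((55,-.5),(0,.5)):
        for l,col in((70,(0,255,0)),):
            P=[(l*np.sin(a)+s*5*np.cos(a),y+q,52+l*np.cos(a)-s*5*np.sin(a)) for s,q in((-1,-11),(1,-11),(1,11),(-1,11))]
            q=(cam.proj(pose(g,P))-[x0,y0]+.5)*k-.5;cv2.polylines(im,[q.round().astype(int)],True,col,1)
        q=(cam.proj(pose(g,[(0,y-11,52),(0,y+11,52)]))-[x0,y0]+.5)*k-.5;cv2.line(im,*[tuple(map(int,v)) for v in q],(0,255,255),1)
    P=[(38,-85,0),(38,85,0),(-85,85,150),(-85,-85,150)]
    q=(cam.proj(pose(g,P))-[x0,y0]+.5)*k-.5;cv2.polylines(im,[q.round().astype(int)],True,(255,0,255),1)
    cv2.imwrite(nm,im)
draw(S,"pics/ov_s.png",205,300,165,255,6);draw(T,"pics/ov_t.png",195,280,150,220,8)
```

```text
(no output)
```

View pics/ov_s.png

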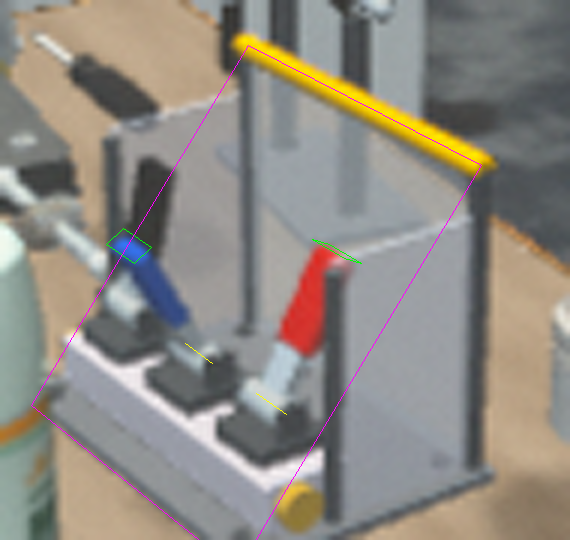

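View pics/ov_t.png

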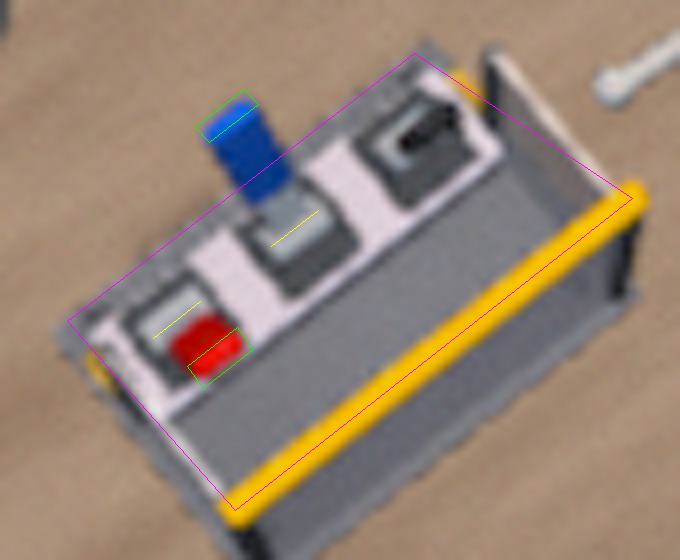

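Run:
```python
from plant import env
print(env.close_job(), env.read_state()["clock"])
```

```text
the job is handed in; nothing more can be done
the job is handed in; nothing more can be done
```

The job is done and handed in at about 26 s of the 58 s allowed. With the rod I pulled the red lever towards the guard, then pushed the blue lever away. I then hung the rod back in both notches, leg down, let go, and moved the arm clear.

- **Levers at their stops:** Each press ended with the force rising above what moves a lever: about 3 N by the wrist reading on red and about 17 N on blue. With the predicted lever tops at ±0.5 rad drawn on the final pictures, both tips come within about a pixel (roughly 0.02–0.04 rad).
- **Checks that disagreed:** The automatic outline fits gave red -0.46 and blue +0.40 to +0.44 from the top camera. From the side camera they gave blue +0.52. The side fit for red was poor because a guard post hides part of the lever. I put more weight on the contact forces and the drawn comparison, since the top camera reads both levers short.
- **Nothing else moved:** Comparing the final pictures with the first ones, only the red and blue levers and the arm changed. The black lever and the loose parts were unchanged, and the rod was back where it started.
- **Contact:** The gripper stayed above the levers, and I saw no sign of the rod touching the guard, whose rail it cleared. The highest wrist force I read was about 18 N.

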